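# Third hand: press a seal block against the sprung fence of a screw-up jig

## Robot

A 7-joint arm with a two-finger parallel gripper is mounted at the origin on a cart in front of the work surface, level with it; the furniture and walls round the work are solid. World frame = base frame: x ahead of the robot, y to its left, z up, the work surface at z = 0. Lengths are in m, angles in rad, forces in N, time in s.
With the tool pointing down it reaches from about 0.4 to 0.85 m from the base axis. Payload 10.4 kg.
Tool frame: the origin (TCP) lies at the very end of the fingers, on their centre line; the grasp point (between the pads) lies 19 mm behind it; z points along the fingers, y is the direction in which the jaws open and shut (so a half turn about z gives the same grasp; the last joint's range is limited). The gripper opens to 87 mm and grips with 3 to 60 N. Pads are 19 mm wide; open, the fingers measure 117 mm over their backs; the gripper's body (75 mm by 190 mm) begins 51 mm behind the grasp point.
Start: joints at [1.133, 0.332, -0.065, 1.46, 0.022, 1.35, -0.088], TCP at [0.252, -0.572, 0.223] pointing down, gripper open.
Joint ranges: [-2.6, 2.6], [-0.5, 2.12], [-1.47, 1.34], [0.16, 2.42], [-1.27, 4.41], [0.06, 2.06], [-2.6, 2.6]. Speed limits (rad/s): [2.22, 2.22, 2.79, 2.79, 3.14, 3.14, 3.14].

## Interface

Orientations are given as a unit quaternion [x, y, z, w].
In Python, from bench import read_state, camera, close_job, recognise, masks_of gives the robot as it stands.
- The arm moves only by the tool play_rows, never from a script. Its argument "moves" is a list of rows, each a list of 3 entries, a list of its own where there are three numbers: the shift along the tool's x, y, z in cm, then the turn, a rotation vector about the tool's x, y, z in rad, then the finger opening in cm, from 0 to 8.7. In form: [[[dx, dy, dz], [ax, ay, az], jaw], ...]. A call has 1 to 8 rows; each row is the pose to reach, as a shift and turn from the pose commanded when the call began, along the tool's axes at that moment; what a row does not reach only later rows make up. A row lasts 1/8 s, in which the tool goes at most 62.5 mm and 10.7 degrees, less where a joint would pass 70% of its speed; a pose out of reach is approached as far as the arm can. A call with a gripper value outside its range is refused whole. The fingers move at their own pace and stop on an object; "grip_force" is the grip in N (left out, the last holds). Time passes only in rows, so rows that repeat a pose let the fingers close. It gives the time, the measured TCP pose, the force and the opening at its end, in the units of the state.
- read_state(): the state, without advancing time (a new reading comes with each control period).
- camera(name): name is "scene" or "side" or "wrist"; returns a dict with "frame" (384x512x3 uint8, red, green, blue), "intrinsics" (3x3 intrinsics, pixels), "k1" (the pictures are not rectified: a ray, as slopes to the right and down, at radius r is drawn at 1 + k1 r^2 times it, then the intrinsics apply), "camera_from_world" (4x4, takes a point from world to camera coordinates). Camera axes: x right, y down, z forward; pixel columns grow to the right and rows downward; lengths in m; the calibration is good to about 2 mm. A picture is of the moment at which its call begins. There is no depth.
- close_job(): hands the job in, once; it reports no verdict.
Trained networks look in a picture, given as the dict that the camera call returned (one of the last four; its "shot" number tells which), for a name from the list of things; names that differ only in an ending like _2 or _b are one class to them, and where a whole thing is asked for, a point or a joint stands for the part that bears it (a point fixed in the world has none). Each returns a list of dicts, best first, with "conf" (0 to 1); they miss things now and then, are a little off and sometimes report something else, mostly with a low value. They report only what shows in the picture. A call takes as long as a camera call.
- recognise(picture, query): "at" ([column, row] in pixels, amid what is visible of it).
- masks_of(picture, query): "region" (384x512 bool, what is visible of it) and "at" ([column, row] in pixels, amid what is visible of it).
The state is a dict: "time": time; "joint_positions": joint angles; "joint_vel": joint speeds; "joint_torque": joint torques, N m; "ee_pos": TCP position; "eef_rot": TCP orientation; "ft_force": force on the tool from outside, world axes, zero at the start; "torque": the same for the moment, N m; "width": finger opening in m.
Only numpy, scipy, OpenCV 4.12 (cv2) and the standard library are available. Lean on these libraries where they do the work, as an engineer would, in place of code of your own. Each camera call takes 0.05 s, during which the arm holds its last target.

## Task

I want to screw the aluminium seal block to the jig's fence from behind, so be my third hand: lay the block flat on the jig's bed rail, seal side up and centred on the fence, and push it squarely against the fence until the end of the fence's tongue stands between the two marks on the housing, never as far as the fence's end stop. Finish while still holding the block pressed there with that steady force; do not let go, and leave the tape roll, the grease pot and the nest cylinder where they are.

Things in the scene. Friction and masses are not known exactly. Their poses are not given: they have to be found in the camera images.
- block_center (a point): centre of the seal block, half-way up: a plain aluminium block 44 (its x) by 50 (its y) by 18 mm high (its z up), with a round recess and a small seal in the top; about 0.1 kg, loose, lying flat on the table at any yaw. Axes are the block's own. Any of its four sides may go against the fence.
- jig: jig fixed to the table: base 230 x 90 x 8 mm, origin at the centre of its underside, x along it towards the fence (pushing direction), z up. Bed rail 36 mm wide (block overhangs it, so fingers pass down both sides), x = -105 to +45 mm, top 30 mm above the table. Far end: grey housing, x = 56 to 108 mm, 64 mm wide, top at 56 mm, with two pairs of thin black marks on top, 8 mm apart.
- fence_face (a point): point on the fence's front face, moving with it: mid-width, 9 mm above the bed (height of the block's centre when on the bed). Axes as the jig's. The fence is an upright aluminium plate across the bed, 48 mm wide, 10 mm thick, top 26.5 mm above the bed; face at jig x = +20 mm at rest. On it a 12 mm wide dark tongue, top 30 mm above the bed, reaches back over the housing to 65 mm behind the face.
- fence (a joint): travel of the fence along the jig's +x, m: 0 at rest, 0.022 at the end stop. A spring of about 1 N per mm pushes it back, from zero force at rest. The end of the tongue is level with the first mark at 0.006 and with the second at 0.014 (so between the marks means about 6 to 14 N).
- tape_roll: small white tape roll lying flat, 53 mm across, 14 mm high, origin at the centre of its underside; a bystander, loose
- grease_pot: grease pot, 39 mm across, 32 mm high, origin at the centre of its underside; a bystander, loose
- nest: aluminium nest cylinder with a tan top, 47 mm across, 51 mm high, with a small brass nipple on one side, origin at its foot; a bystander, loose

How it is judged:
At the end, for the whole second after the job is handed in: Block flat on the bed (3 mm, 0.08 rad), seal side up, a side square on the fence (0.1 rad), centred within 8 mm; the robot holds it so that the fence stays still at 5.5 to 14.5 mm travel, the block pressing it with 4.5 to 17 N, at the end and for the second after (value of joint fence between 0.0055 and 0.0145 m and contact force between seal_block and fence between 4.5 and 17 N and contact force between any of the fingers, the arm and seal_block above 1 N and y of block_center in the frame of fence_face between -0.008 and 0.008 m and z of block_center in the frame of fence_face between -0.003 and 0.003 m and x of block_center in the frame of fence_face between -0.029 and -0.018 m and angle between the z axis of block_center and the z axis of jig, either way round below 0.08 rad and angle between block_center's own z axis and vertical below 1 rad and (angle between the x axis of block_center and the x axis of jig, either way round below 0.1 rad or angle between the y axis of block_center and the x axis of jig, either way round below 0.1 rad) and velocity of joint fence between -0.005 and 0.005 m/s); the arm keeps its last pose, push and grip.
It fails at once if the fence is driven to its end stop (value of joint fence above 0.0205 m).
It fails at once if a bystander (tape roll, grease pot, nest cylinder) is moved by more than 20 mm (distance of any of tape_roll, grease_pot, nest from where it was at the start of the episode above 0.02 m).
It also fails if it takes over 48 s, if anything falls off the work surface, if the arm or the gripper's body presses on something with over 40 N, if the wrist force passes 120 N, or if a joint passes its speed limit or range.

## Working session

There is one attempt and no reset: what is moved stays moved. The work goes in short steps, Python scripts to look and compute and a tool call to move; the robot and the scene stay as the last step left them, time stands still between calls to the robot, and variables do not carry over. Pictures are saved under pics/ and viewed, and the job is handed in when it is done.

Besides the shell and the picture viewer there is one more tool, called after ">>>" as a command line: name --argument value ..., lists and objects as JSON in quotes. play_rows: Moves the arm, as the interface text tells. Its arguments: {"type":"object","properties":{"moves":{"type":"array","items":{"type":"array"}},"grip_force":{"type":"number"}},"required":["moves"]}

```bash
ls; mkdir -p pics
python3 - <<'E'
from bench import *
import cv2,numpy as np,pickle
print(read_state())
D={}
for n in ["scene","side","wrist"]:
    c=camera(n);D[n]=c
    cv2.imwrite(f"pics/{n}0.png",c["frame"][:,:,::-1])
    print(n,c["intrinsics"].tolist(),c["k1"],np.round(c["camera_from_world"],3).tolist())
    for q in ["block_center","jig","fence_face","tape_roll","grease_pot","nest"]:
        print(n,q,[(np.round(r["at"]).tolist(),round(r["conf"],2)) for r in recognise(c,q)])
pickle.dump(D,open("d0.pkl","wb"))
E
```

```text
pics
{'time': 0.0, 'joint_positions': array([ 1.13341227,  0.33286755, -0.06471735,  1.46095635,  0.02162252,
        1.34985341, -0.0885257 ]), 'joint_vel': array([ 0.00077607, -0.00084158, -0.00204323, -0.0008946 , -0.00167521,
       -0.00173388, -0.00317027]), 'joint_torque': array([-1.21139314e-03, -6.23262835e+01,  2.35983945e-02, -3.89901423e+01,
       -6.14860025e-02,  3.97894881e-02,  1.92923376e-04]), 'ee_pos': array([ 0.25171553, -0.57165658,  0.22174949]), 'eef_rot': array([ 9.78569264e-01,  2.05916764e-01, -1.81624464e-04, -6.69919650e-04]), 'ft_force': array([-0.14189598,  0.07436331,  0.0152463 ]), 'torque': array([-0.05168464, -0.04793858, -0.06501044]), 'width': 0.08697363208055096}
scene [[353.2562222861325, 0.0, 254.44190795953767], [0.0, 353.2562222861325, 191.80023189946283], [0.0, 0.0, 1.0]] -0.0564150076506109 [[-0.451, -0.892, 0.006, 0.307], [-0.555, 0.276, -0.785, 0.378], [0.699, -0.357, -0.62, 0.567], [0.0, 0.0, 0.0, 1.0]]
scene block_center [([360.0, 214.0], 0.6)]
scene jig [([252.0, 216.0], 0.62)]
scene fence_face [([166.0, 221.0], 0.68), ([248.0, 199.0],
[... 302 characters left out ...]
, 0.003, 0.556], [-0.198, 0.629, -0.752, 0.138], [0.221, -0.719, -0.659, 1.115], [0.0, 0.0, 0.0, 1.0]]
side block_center [([320.0, 166.0], 0.64)]
side jig [([247.0, 211.0], 0.62)]
side fence_face [([241.0, 203.0], 0.57)]
side tape_roll [([264.0, 159.0], 0.69)]
side grease_pot [([223.0, 164.0], 0.74)]
side nest [([199.0, 264.0], 0.55)]
wrist [[275.99348540245825, 0.0, 254.66186131545524], [0.0, 275.99348540245825, 192.94650515077385], [0.0, 0.0, 1.0]] -0.06361046536926511 [[0.403, -0.915, 0.0, -0.625], [-0.874, -0.385, 0.295, -0.035], [-0.27, -0.12, -0.955, 0.391], [0.0, 0.0, 0.0, 1.0]]
wrist block_center []
wrist jig []
wrist fence_face []
wrist tape_roll []
wrist grease_pot []
wrist nest []
```

View pics/scene0.png

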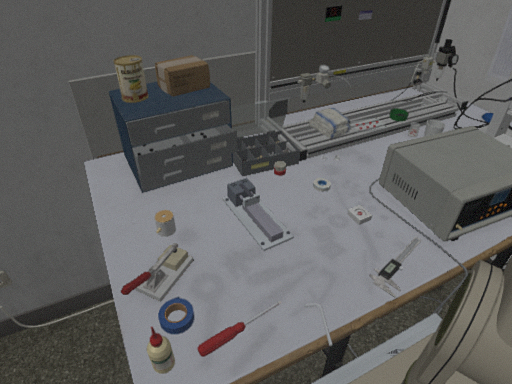

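View pics/side0.png

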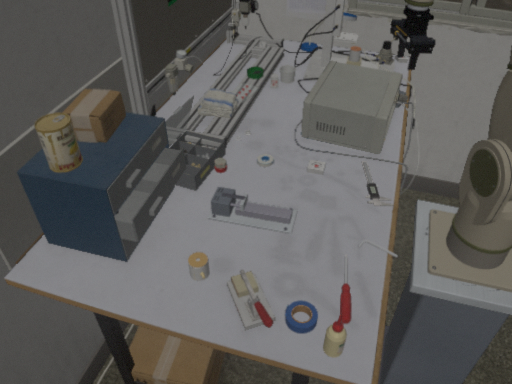

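View pics/wrist0.png

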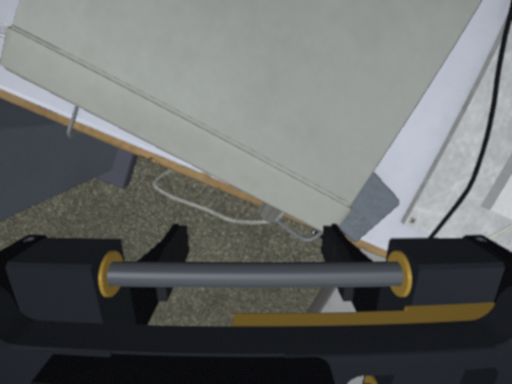

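```bash
cat > h.py <<'E'
import numpy as np,cv2,pickle
from scipy.spatial.transform import Rotation as R
def ray(c,uv):
    K=np.array(c["intrinsics"]);k=c["k1"]
    d=np.array([(uv[0]-K[0,2])/K[0,0],(uv[1]-K[1,2])/K[1,1]]);u=d.copy()
    for _ in range(20): u=d/(1+k*(u@u))
    T=np.array(c["camera_from_world"]);Rm=T[:3,:3]
    return -Rm.T@T[:3,3], Rm.T@np.array([u[0],u[1],1])
def atz(c,uv,z):
    o,d=ray(c,uv);return o+d*(z-o[2])/d[2]
def proj(c,P):
    P=np.atleast_2d(P);T=np.array(c["camera_from_world"]);K=np.array(c["intrinsics"])
    p=P@T[:3,:3].T+T[:3,3];u=p[:,:2]/p[:,2:];u=u*(1+c["k1"]*(u**2).sum(1,keepdims=True))
    return u*[K[0,0],K[1,1]]+[K[0,2],K[1,2]]
E
python3 - <<'E'
from h import *
D=pickle.load(open("d0.pkl","rb"))
s,d=D["scene"],D["side"]
for n,a,b,z in [("block",(360,214),(320,166),.012),("tape",(324,184),(264,159),.01),("pot",(281,167),(223,164),.016),("nest",(165,222),(199,264),.025),("jig",(252,216),(247,211),.02)]:
    print(n,atz(s,a,z).round(3),atz(d,b,z).round(3))
for n,crops in [("scene",[(215,160,300,260),(335,190,385,240)]),("side",[(195,175,310,240),(295,145,345,185)])]:
    im=D[n]["frame"][:,:,::-1]
    for i,(x0,y0,x1,y1) in enumerate(crops):
        cr=im[y0:y1,x0:x1];f=min(780/(x1-x0),590/(y1-y0));cv2.imwrite(f"pics/{n}_c{i}.png",cv2.resize(cr,None,fx=f,fy=f,interpolation=cv2.INTER_CUBIC));print(n,i,x0,y0,f)
E
```

```text
block [ 0.455 -0.205  0.012] [ 0.448 -0.208  0.012]
tape [ 0.611 -0.199  0.01 ] [ 0.623 -0.193  0.01 ]
pot [ 0.739 -0.123  0.016] [ 0.733 -0.122  0.016]
nest [0.644 0.276 0.025] [0.644 0.272 0.025]
jig [0.57  0.063 0.02 ] [0.595 0.059 0.02 ]
scene 0 215 160 5.9
scene 1 335 190 11.8
side 0 195 175 6.782608695652174
side 1 295 145 14.75
```

View pics/scene_c0.png

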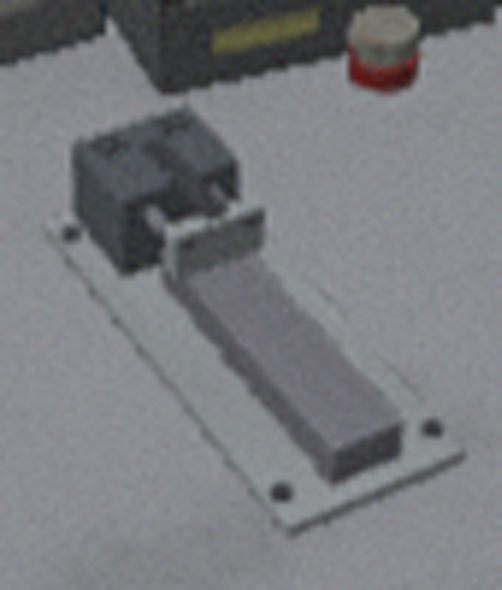

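View pics/side_c0.png

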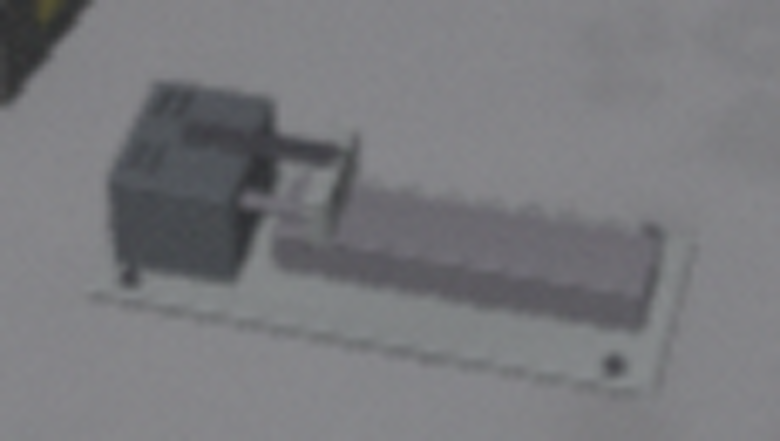

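View pics/scene_c1.png

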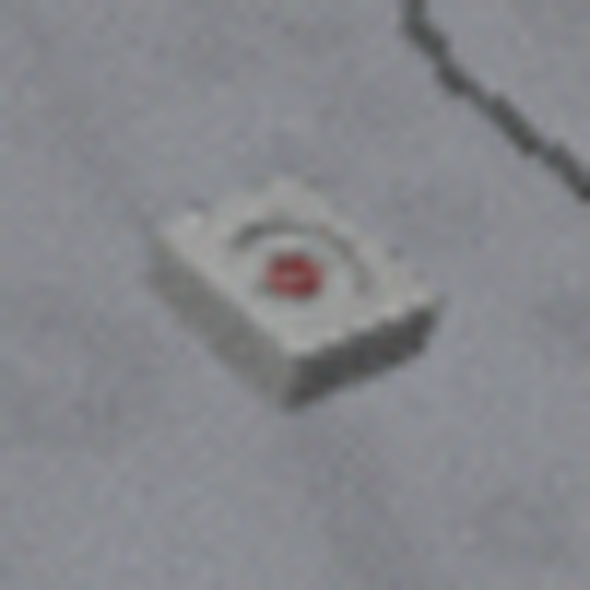

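View pics/side_c1.png

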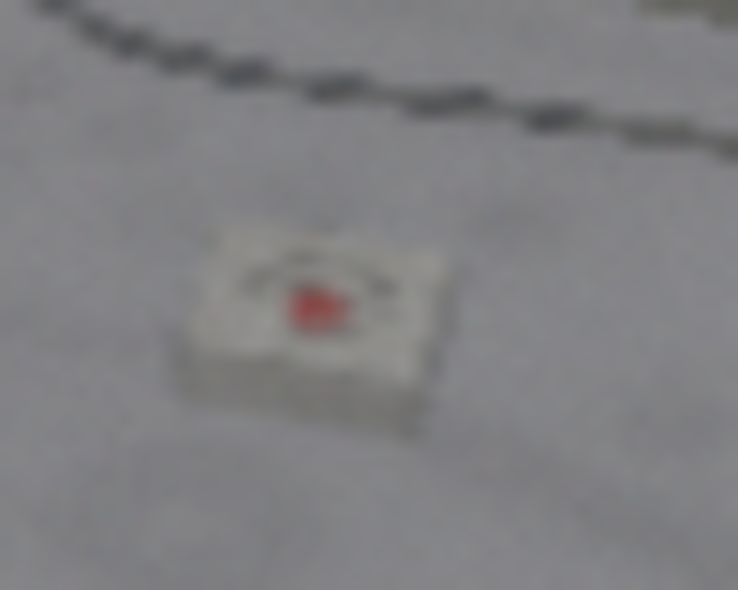

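The pictures show the jig (fence end at scene (250,200)), and the block at scene (360,214), side (317,166), with its red seal up. Next I fit the yaws from the corners.

Run:
```python
from h import *
from scipy.optimize import least_squares
D=pickle.load(open("d0.pkl","rb"))
s,d=D["scene"],D["side"]
S0=lambda p:np.array(p)/5.9+[215,160]
S1=lambda p:np.array(p)/11.8+[335,190]
E0=lambda p:np.array(p)/6.7826+[195,175]
E1=lambda p:np.array(p)/14.75+[295,145]
print("block top scene");A=[atz(s,S1(p),.018) for p in [(155,232),(280,180),(438,300),(290,358)]]
B=[atz(d,E1(p),.018) for p in [(215,225),(450,250),(422,385),(182,350)]]
for Q in (A,B):
    Q=np.array(Q);print(Q.round(4)[:,:2].tolist(),Q.mean(0).round(4))
    for i in range(4):
        v=Q[(i+1)%4]-Q[i];print(np.linalg.norm(v).round(4),np.degrees(np.arctan2(v[1],v[0])).round(1))
print("seal",atz(s,S1((295,275)),.016),atz(d,E1((318,308)),.016))
# jig fit
def J(p,q):
    c,s_=np.cos(p[2]),np.sin(p[2]);q=np.array(q,float)
    return np.c_[p[0]+c*q[:,0]-s_*q[:,1],p[1]+s_*q[:,0]+c*q[:,1],q[:,2]]
sc=[((-.115,.045,.008),(290,530)),((-.115,-.045,.008),(465,455)),((.115,.045,.008),(47,222)),((-.105,.018,.03),(330,440)),((-.105,-.018,.03),(402,405)),((.020,.024,.0565),(172,222)),((.02,-.024,.0565),(265,210)),((.108,.032,.056),(73,142)),((.108,-.032,.056),(190,108)),((.056,-.032,.056),(240,158))]
sd=[((.115,.045,.008),(92,293)),((-.115,.045,.008),(655,393)),((-.115,-.045,.008),(697,240)),((-.105,.018,.03),(640,290)),((-.105,-.018,.03),(662,222)),((.108,.032,.056),(110,183)),((.056,.032,.056),(243,193)),((.056,-.032,.056),(273,98)),((.108,-.032,.056),(155,83))]
def f(p): return np.r_[(proj(s,J(p,[a for a,_ in sc]))-[S0(b) for _,b in sc]).ravel(),(proj(d,J(p,[a for a,_ in sd]))-[E0(b) for _,b in sd]).ravel()]
r=least_squares(f,[.58,.06,.5]);r2=None
print(r.x,np.degrees(r.x[2]),r.fun.reshape(-1,2).round(1).tolist())
def blk(p,h=(.022,.025)):
    return J(p,[(sx*h[0],sy*h[1],.018) for sx,sy in((1,1),(-1,1),(-1,-1),(1,-1))])
oS=np.array([S1(p) for p in [(155,232),(280,180),(438,300),(290,358)]]);oE=np.array([E1(p) for p in [(215,225),(450,250),(422,385),(182,350)]])
for h in((.022,.025),(.025,.022)):
  best=None
  for k in range(4):
   for m in range(4):
    for y in(0.3,):
     for fl in (1,):
      g=lambda p:np.r_[(proj(s,np.roll(blk(p,h),k,0))-oS).ravel(),(proj(d,np.roll(blk(p,h),m,0))-oE).ravel()]
      r=least_squares(g,[.452,-.206,y])
      h2=lambda p:np.r_[(proj(s,np.roll(blk(p,h)[::-1],k,0))-oS).ravel(),(proj(d,np.roll(blk(p,h)[::-1],m,0))-oE).ravel()]
      r2=least_squares(h2,[.452,-.206,y])
      for q in(r,r2):
       if best is None or q.cost<best.cost: best=q
  print(h,best.x,np.degrees(best.x[2]),best.cost,best.fun.reshape(-1,2).round(1).tolist())
```

```text
block top scene
[[0.4782, -0.1824], [0.4798, -0.2206], [0.4306, -0.2254], [0.4307, -0.1825]] [ 0.4548 -0.2027  0.018 ]
0.0382 -87.7
0.0494 -174.3
0.043 89.9
0.0475 0.1
[[0.4833, -0.2187], [0.4345, -0.2251], [0.4314, -0.1781], [0.4807, -0.1747]] [ 0.4575 -0.1991  0.018 ]
0.0492 -172.5
0.0471 93.7
0.0494 4.0
0.0441 -86.6
seal [ 0.45357982 -0.20356815  0.016     ] [ 0.45725889 -0.19968884  0.016     ]
[0.58021292 0.04770604 0.05937669] 3.4020337468544235 [[-0.7, -0.7], [0.1, -1.3], [-1.4, -0.6], [0.1, 1.6], [0.2, 2.3], [-0.3, 2.5], [-0.3, -1.2], [-1.3, -0.5], [-1.0, -1.4], [-0.3, -0.3], [-0.4, -1.5], [0.5, -1.3], [0.4, -1.6], [1.3, 0.1], [0.6, 1.1], [-0.3, -1.3], [-1.0, 0.5], [1.3, -0.8], [0.5, -1.6]]
(0.022, 0.025) [ 0.45619681 -0.20204913 -1.51639516] -86.88304288904008 3.0433598584153088 [[-1.5, 0.0], [-0.0, -0.8], [-0.5, -0.4], [-0.1, 0.3], [0.6, -0.7], [0.7, 0.1], [0.7, -0.6], [0.5, -0.7]]
(0.025, 0.022) [ 0.45619681 -0.20204913  3.19599378] 183.11695506200277 3.043359858415723 [[-1.5, 0.0], [-0.0, -0.8], [-0.5, -0.4], [-0.1, 0.3], [0.6, -0.7], [0.7, 0.1], [0.7, -0.6], [0.5, -0.7]]
```

Run:
```python
from h import *
D=pickle.load(open("d0.pkl","rb"))
s,d=D["scene"],D["side"]
for a,b in [((387,160),(309,98)),((482,131),(335,65)),((445,206),(386,126))]:
    o,v=ray(s,a);p,w=ray(d,b)
    A=np.c_[v,-w];t=np.linalg.lstsq(A,p-o,rcond=None)[0];print((o+v*t[0]).round(3),(p+w*t[1]).round(3))
```

```text
[ 0.509 -0.321  0.121] [ 0.523 -0.342  0.163]
[ 0.5   -0.722  0.122] [ 0.499 -0.717  0.112]
[ 0.278 -0.262  0.154] [ 0.279 -0.264  0.156]
```

Run:
```python
import cv2
im=cv2.imread("pics/side0.png")[40:190,280:430];cv2.imwrite("pics/box1.png",cv2.resize(im,None,fx=4,fy=4))
im=cv2.imread("pics/scene0.png")[100:250,340:512];cv2.imwrite("pics/box2.png",cv2.resize(im,None,fx=3.8,fy=3.8))
```

```text
(no output)
```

View pics/box1.png

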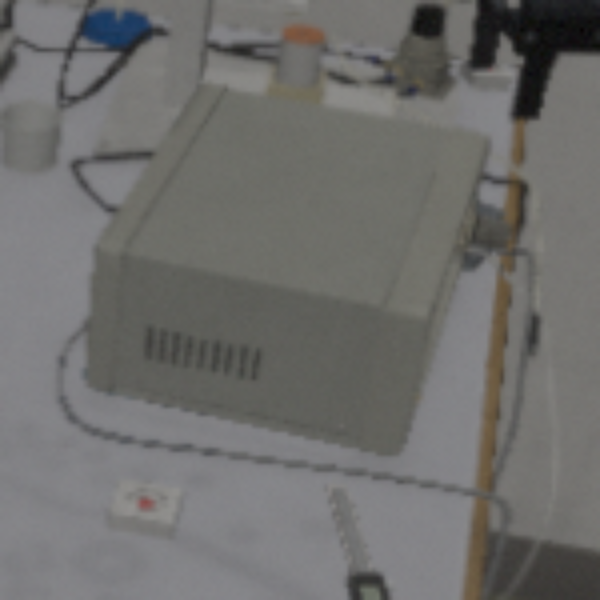

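View pics/box2.png

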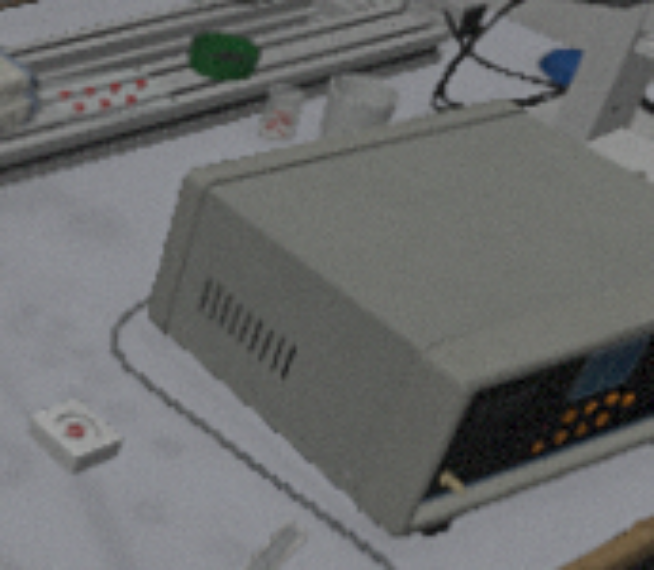

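Run:
```python
from h import *
D=pickle.load(open("d0.pkl","rb"))
s,d=D["scene"],D["side"]
for a,b in [((388,146),(304,101)),((464,201),(387,120)),((476,128),(334,62)),((379,184),(302,136)),((445,239),(380,153))]:
    o,v=ray(s,a);p,w=ray(d,b)
    A=np.c_[v,-w];t=np.linalg.lstsq(A,p-o,rcond=None)[0];print((o+v*t[0]).round(3),(p+w*t[1]).round(3))
q=[0.97857,.205917,-.00018,-.00067];Rm=R.from_quat(q).as_matrix();print(Rm.round(3))
p0=np.array([.2517,-.5717,.2217])
for t in ([.252,-.572,.30],[.456,-.202,.30],[.456,-.202,.1]): print((Rm.T@(np.array(t)-p0)*100).round(2))
```

```text
[ 0.538 -0.345  0.143] [ 0.539 -0.347  0.147]
[ 0.279 -0.335  0.14 ] [ 0.278 -0.332  0.136]
[ 0.5   -0.679  0.143] [ 0.5   -0.678  0.141]
[ 0.536 -0.348  0.01 ] [ 0.537 -0.35   0.013]
[ 0.278 -0.33   0.019] [ 0.277 -0.328  0.016]
[[ 0.915  0.403 -0.001]
 [ 0.403 -0.915  0.001]
 [-0.    -0.001 -1.   ]]
[ 0.01  0.03 -7.83]
[ 33.6  -25.61  -7.8 ]
[ 33.6  -25.58  12.2 ]
```

>>> play_rows --moves '[[[2,-1.5,-3],[0,0,0.04],8.7],[[6,-4.6,-4],[0,0,0.09],8.7],[[11,-8.4,-4],[0,0,0.15],8.7],[[16,-12.2,-4],[0,0,0.2],8.7],[[21,-16,-4],[0,0,0.26],8.7],[[26,-19.8,-2],[0,0,0.31],8.7],[[30,-22.9,2],[0,0,0.36],8.7],[[33.6,-25.6,5],[0,0,0.36],8.7]]' --grip_force 40

```text
time: 2.05
ee_pos: [0.4568, -0.2008, 0.1719]
eef_rot: [1.0, 0.027, 0.0, 0.0]
ft_force: [0.7, -0.6, 0.6]
width: 0.0874
```

>>> play_rows --moves '[[[0,0,0],[0,0,0],8.7],[[0,0,0],[0,0,0],8.7]]'

```text
time: 2.3
ee_pos: [0.4562, -0.2031, 0.173]
eef_rot: [1.0, 0.027, 0.0, 0.0]
ft_force: [-0.0, -0.1, -0.1]
width: 0.087
```

```bash
cat >> h.py <<'E'
def snap(names,tag):
    from bench import camera
    D={}
    for n in names:
        c=camera(n);D[n]=c;cv2.imwrite(f"pics/{n}_{tag}.png",c["frame"][:,:,::-1])
    pickle.dump(D,open(f"d_{tag}.pkl","wb"));return D
E
python3 - <<'E'
from h import *
from bench import *
D=snap(["wrist"],"a");c=D["wrist"]
st=read_state();print(st["time"],st["ee_pos"],R.from_quat(st["eef_rot"]).as_matrix().round(3))
for q in ["block_center","jig","tape_roll"]:print(q,[(np.round(r["at"]).tolist(),round(r["conf"],2)) for r in recognise(c,q)])
E
```

```text
2.35 [ 0.45614098 -0.20368982  0.17329156] [[ 0.999  0.053  0.001]
 [ 0.053 -0.999 -0.001]
 [ 0.001  0.001 -1.   ]]
block_center [([256.0, 173.0], 0.71)]
jig [([47.0, 77.0], 0.83)]
tape_roll [([252.0, 25.0], 0.85)]
```

View pics/wrist_a.png

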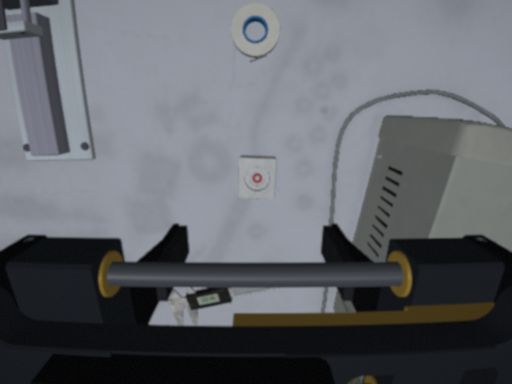

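Run:
```python
from h import *
D=pickle.load(open("d_a.pkl","rb"));c=D["wrist"]
x0,y0,x1,y1=227,147,287,207
cv2.imwrite("pics/wc.png",cv2.resize(c["frame"][y0:y1,x0:x1,::-1],None,fx=9.8,fy=9.8,interpolation=cv2.INTER_CUBIC))
cv2.imwrite("pics/wj.png",cv2.resize(c["frame"][0:170,0:110,::-1],None,fx=3.5,fy=3.5,interpolation=cv2.INTER_CUBIC))
```

```text
(no output)
```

View pics/wc.png

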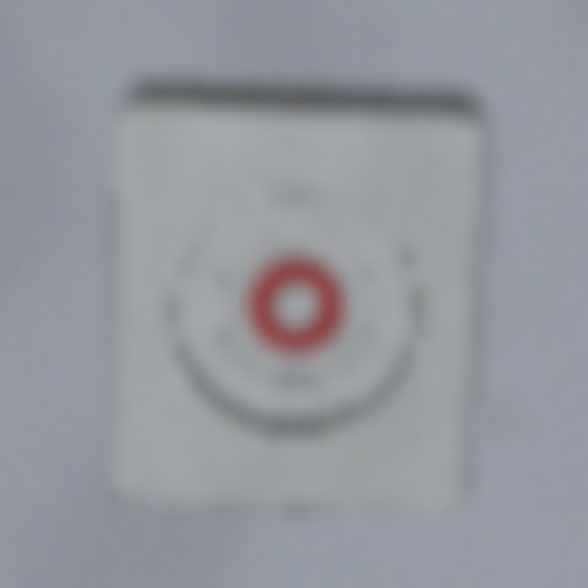

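View pics/wj.png

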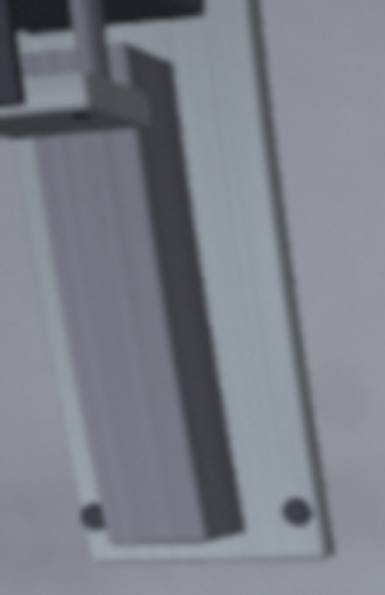

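Run:
```python
from h import *
D=pickle.load(open("d_a.pkl","rb"));c=D["wrist"]
Q=np.array([atz(c,np.array(p)/9.8+[227,147],.018) for p in [(125,107),(483,117),(468,507),(118,498)]])
print(Q.round(4).tolist(),Q.mean(0).round(4))
for i in range(4):
    v=Q[(i+1)%4]-Q[i];print(np.linalg.norm(v).round(4),np.degrees(np.arctan2(v[1],v[0])).round(1))
print("seal",atz(c,np.array((296,304))/9.8+[227,147],.016))
a=[atz(c,np.array(p)/3.5,z)[:2] for p,z in [((332,553),.008),((255,0),.008),((92,557),.008),((110,542),.03),((205,542),.03),((38,140),.03),((138,135),.03)]]
for x in a:print(x.round(4))
for i,j in [(0,1),(3,5),(4,6),(2,0),(3,4)]:
    v=a[j]-a[i];print(i,j,np.linalg.norm(v).round(4),np.degrees(np.arctan2(v[1],v[0])).round(2))
```

```text
[[0.4816, -0.1841, 0.018], [0.4827, -0.2263, 0.018], [0.4342, -0.2283, 0.018], [0.433, -0.1851, 0.018]] [ 0.4579 -0.206   0.018 ]
0.0423 -88.5
0.0485 -177.7
0.0431 91.6
0.0486 1.2
seal [ 0.45828577 -0.20564354  0.016     ]
[ 0.471 -0.007]
[0.6436 0.0037]
[0.4657 0.0839]
[0.4759 0.0574]
[0.4772 0.0235]
[0.5991 0.0637]
[0.6    0.0301]
0 1 0.173 3.55
3 5 0.1233 2.95
4 6 0.1229 3.12
2 0 0.0911 -86.68
3 4 0.034 -87.73
```

>>> play_rows --moves '[[[0.2,0.1,4],[0,0,0.02],8.7],[[0.2,0.1,9],[0,0,0.02],8.7],[[0.2,0.1,13],[0,0,0.02],8.7],[[0.2,0.1,15.5],[0,0,0.02],8.7],[[0.2,0.1,16.9],[0,0,0.02],8.7],[[0.2,0.1,16.9],[0,0,0.02],8.7]]'

```text
time: 3.25
ee_pos: [0.458, -0.2035, 0.0034]
eef_rot: [1.0, 0.017, -0.0, -0.0]
ft_force: [0.4, -0.4, -0.6]
width: 0.0868
```

Run:
```python
from h import *
from bench import *
st=read_state();print(st["time"],st["ee_pos"],st["ft_force"],R.from_quat(st["eef_rot"]).as_matrix().round(3)[:,0])
D=snap(["wrist"],"b")
```

```text
3.25 [ 0.45804398 -0.20352478  0.00342158] [ 0.43322854 -0.40843134 -0.58946927] [ 0.999  0.034 -0.001]
```

View pics/wrist_b.png

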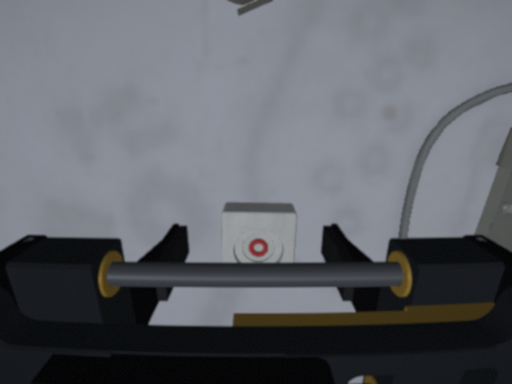

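The block sits centred between the open fingers, with the seal at (259,247). I'll close on it.

>>> play_rows --moves '[[[0,0,0],[0,0,0],5],[[0,0,0],[0,0,0],3.8],[[0,0,0],[0,0,0],3.8],[[0,0,0],[0,0,0],3.8],[[0,0,0],[0,0,0],3.8]]' --grip_force 40

```text
time: 3.92
ee_pos: [0.4584, -0.2033, 0.0036]
eef_rot: [1.0, 0.017, 0.0, 0.0]
ft_force: [0.7, -0.8, 0.6]
width: 0.0451
```

Run:
```python
from h import *
from bench import *
D=snap(["wrist"],"c");c=D["wrist"]
st=read_state();p=st["ee_pos"];Rm=R.from_quat(st["eef_rot"]).as_matrix();print(st["time"],p,st["width"],st["ft_force"])
print(proj(c,[[p[0],p[1],.016]]))
cv2.imwrite("pics/wc2.png",cv2.resize(c["frame"][180:290,160:350,::-1],None,fx=4,fy=4,interpolation=cv2.INTER_CUBIC))
```

```text
3.975 [ 0.45837608 -0.20334544  0.00364301] 0.04365850546442872 [-0.15484094 -1.42508628  0.98394121]
[[255.52736308 249.30347749]]
```

View pics/wc2.png

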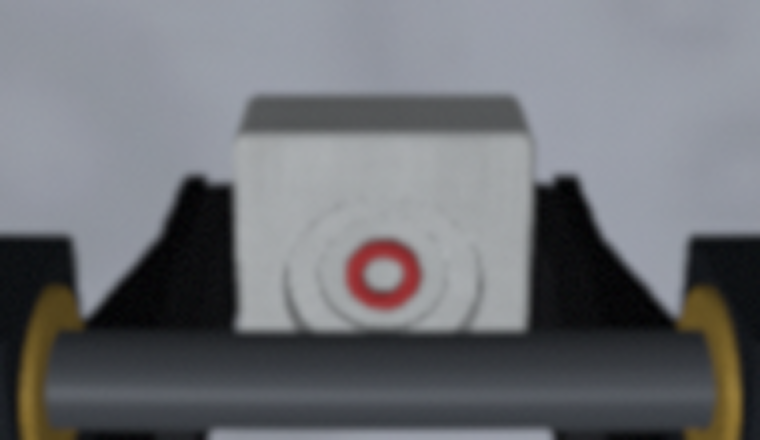

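>>> play_rows --moves '[[[0,0,-1.5],[0,0,0],3.8],[[0,0,-4.5],[0,0,0],3.8],[[1,-2.5,-8],[0,0,0],3.8],[[3,-7.5,-11],[0,0,-0.01],3.8],[[5,-13,-13],[0,0,-0.024],3.8],[[7.2,-19,-13],[0,0,-0.024],3.8],[[9,-24,-13],[0,0,-0.024],3.8],[[9.1,-24.5,-13],[0,0,-0.024],3.8]]'

```text
time: 4.97
ee_pos: [0.541, 0.05, 0.1347]
eef_rot: [0.999, 0.033, 0.001, -0.001]
ft_force: [-0.0, -0.6, -0.5]
width: 0.0435
```

>>> play_rows --moves '[[[0,0,0],[0,0,0],3.8],[[0,0,0],[0,0,0],3.8],[[0,0,0],[0,0,0],3.8]]'

```text
time: 5.35
ee_pos: [0.5406, 0.0434, 0.1337]
eef_rot: [1.0, 0.028, 0.0, 0.0]
ft_force: [-0.7, 0.1, -0.6]
width: 0.0436
```

Run:
```python
from h import *
from bench import *
D=snap(["wrist","scene","side"],"d")
st=read_state();p=st["ee_pos"];print(st["time"],p,st["width"],st["ft_force"],R.from_quat(st["eef_rot"]).as_matrix()[:,0])
cv2.imwrite("pics/wd.png",cv2.resize(D["wrist"]["frame"][0:290,110:400,::-1],None,fx=2,fy=2,interpolation=cv2.INTER_CUBIC))
```

```text
5.5 [0.54067905 0.04415408 0.13361819] 0.04331325376208835 [-0.4608449  -0.69487817 -0.74549547] [9.98327831e-01 5.78060321e-02 6.18598166e-05]
```

View pics/wd.png

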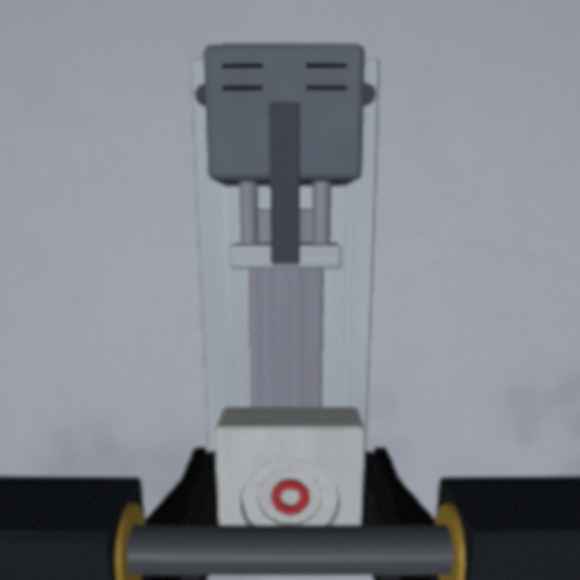

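View pics/side_d.png

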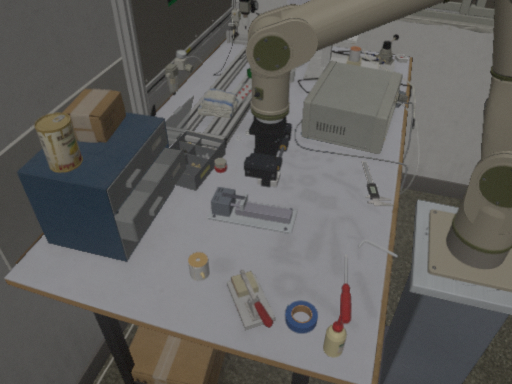

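Run:
```python
from h import *
D=pickle.load(open("d_d.pkl","rb"));c=D["wrist"]
f=lambda p,z:atz(c,np.array(p)/2+[110,0],z)
yaw=np.arctan2(.0578,.9983)
P=[((206,48),.056,(.108,.032)),((363,48),.056,(.108,-.032)),((209,177),.056,(.056,.032)),((361,177),.056,(.056,-.032)),((270,103),.060,(.085,.006)),((299,103),.060,(.085,-.006)),((230,267),.0565,(.02,.024)),((341,268),.0565,(.02,-.024)),((250,405),.03,(-.03,.018)),((322,405),.03,(-.03,-.018)),((192,60),.008,(.115,.045)),((379,60),.008,(.115,-.045)),((250,270),.03,(0,.018)),((322,270),.03,(0,-.018)),((222,66),.056,(.1,.02)),((346,66),.056,(.1,-.02)),((222,88),.056,(.09,.02)),((346,88),.056,(.09,-.02))]
W=np.array([f(a,z)[:2] for a,z,_ in P])
for (a,z,q),w in zip(P,W): print(q,w.round(4))
for i in range(0,len(P),2):
    m=(W[i]+W[i+1])/2;v=W[i]-W[i+1];print(P[i][2],"mid",m.round(4),"yaw",np.degrees(np.arctan2(-v[0],v[1])).round(2),np.linalg.norm(v).round(4))
p=np.array([.5407,.0442,.1336])
s=f((290,497),p[2]-.0036+.016);print("seal",s, "tcp", p)
```

```text
(0.108, 0.032) [0.6843 0.0846]
(0.108, -0.032) [0.6878 0.0235]
(0.056, 0.032) [0.6361 0.0822]
(0.056, -0.032) [0.6396 0.0201]
(0.085, 0.006) [0.6648 0.0585]
(0.085, -0.006) [0.6654 0.0472]
(0.02, 0.024) [0.6001 0.0725]
(0.02, -0.024) [0.6024 0.0253]
(-0.03, 0.018) [0.5292 0.0631]
(-0.03, -0.018) [0.5313 0.0266]
(0.115, 0.045) [0.6913 0.0982]
(0.115, -0.045) [0.6963 0.0104]
(0, 0.018) [0.5967 0.0656]
(0, -0.018) [0.5987 0.0316]
(0.1, 0.02) [0.6781 0.0781]
(0.1, -0.02) [0.6809 0.0296]
(0.09, 0.02) [0.6701 0.0779]
(0.09, -0.02) [0.6729 0.0289]
(0.108, 0.032) mid [0.6861 0.054 ] yaw 3.25 0.0612
(0.056, 0.032) mid [0.6378 0.0511] yaw 3.26 0.0623
(0.085, 0.006) mid [0.6651 0.0528] yaw 3.26 0.0113
(0.02, 0.024) mid [0.6012 0.0489] yaw 2.75 0.0473
(-0.03, 0.018) mid [0.5302 0.0449] yaw 3.26 0.0366
(0.115, 0.045) mid [0.6938 0.0543] yaw 3.26 0.088
(0, 0.018) mid [0.5977 0.0486] yaw 3.26 0.0341
(0.1, 0.02) mid [0.6795 0.0538] yaw 3.25 0.0486
(0.09, 0.02) mid [0.6715 0.0534] yaw 3.25 0.049
seal [0.54115973 0.04372316 0.146     ] tcp [0.5407 0.0442 0.1336]
```

>>> play_rows --moves '[[[0,-0.15,3],[0,0,0],3.8],[[0,-0.15,6],[0,0,0],3.8],[[0,-0.15,8.5],[0,0,0],3.8],[[0,-0.15,9.5],[0,0,0],3.8],[[0,-0.15,9.7],[0,0,0],3.8],[[0,-0.15,9.7],[0,0,0],3.8],[[0,-0.15,9.7],[0,0,0],3.8]]'

```text
time: 6.38
ee_pos: [0.5412, 0.0463, 0.0374]
eef_rot: [1.0, 0.029, 0.001, 0.0]
ft_force: [-0.4, -0.1, -0.6]
width: 0.0433
```

Run:
```python
from h import *
from bench import *
for _ in range(1):
    D=snap(["wrist","scene","side"],"e")
st=read_state();p=st["ee_pos"];print(st["time"],p,st["width"],st["ft_force"],R.from_quat(st["eef_rot"]).as_matrix()[:,0])
cv2.imwrite("pics/we.png",cv2.resize(D["wrist"]["frame"][0:290,110:400,::-1],None,fx=2,fy=2,interpolation=cv2.INTER_CUBIC))
cv2.imwrite("pics/se.png",cv2.resize(D["side"]["frame"][160:240,190:310,::-1],None,fx=6,fy=6,interpolation=cv2.INTER_CUBIC))
```

```text
6.525 [0.54093289 0.04630662 0.03703273] 0.043355187440605715 [ 0.36246342  0.46150081 -0.99752274] [9.98272518e-01 5.87476798e-02 8.30047957e-04]
```

View pics/we.png

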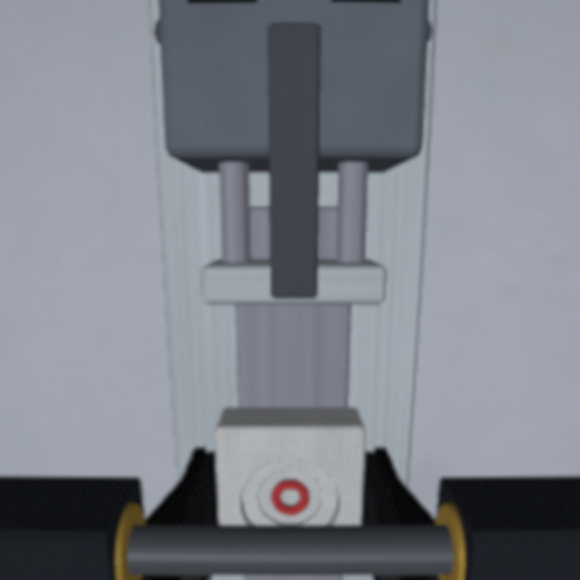

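View pics/se.png

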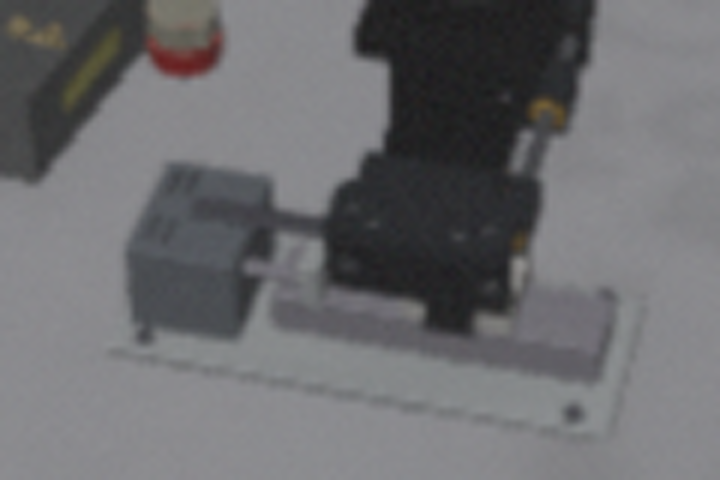

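>>> play_rows --moves '[[[0,0,0.15],[0,0,0],3.8],[[0,0,0.25],[0,0,0],3.8],[[0,0,0.28],[0,0,0],3.8],[[0,0,0.28],[0,0,0],3.8],[[0,0,0.28],[0,0,0],3.8]]'

```text
time: 7.15
ee_pos: [0.5406, 0.0463, 0.0337]
eef_rot: [1.0, 0.029, 0.0, 0.0]
ft_force: [-0.0, -0.3, -1.7]
width: 0.0438
```

>>> play_rows --moves '[[[0,0,0.06],[0,0,0],3.8],[[0,0,0.06],[0,0,0],3.8],[[0,0,0.06],[0,0,0],3.8]]'

```text
time: 7.52
ee_pos: [0.5407, 0.0463, 0.0336]
eef_rot: [1.0, 0.029, 0.0, 0.0]
ft_force: [-3.2, -0.3, 5.8]
width: 0.0436
```

>>> play_rows --moves '[[[0.2,0,-0.05],[0,0,0],3.8],[[0.8,0,-0.05],[0,0,0],3.8],[[1.4,0,-0.05],[0,0,0],3.8],[[2.0,0,-0.05],[0,0,0],3.8],[[2.5,0,-0.05],[0,0,0],3.8],[[2.9,0,-0.05],[0,0,0],3.8],[[3.0,0,-0.05],[0,0,0],3.8],[[3.0,0,-0.05],[0,0,0],3.8]]'

```text
time: 8.52
ee_pos: [0.5707, 0.0481, 0.0337]
eef_rot: [1.0, 0.029, 0.0, -0.0]
ft_force: [-1.4, 0.4, 1.7]
width: 0.0436
```

Run:
```python
from h import *
from bench import *
D=snap(["wrist"],"f")
st=read_state();p=st["ee_pos"];print(st["time"],p,st["width"],st["ft_force"],R.from_quat(st["eef_rot"]).as_matrix()[:,0])
cv2.imwrite("pics/wf.png",cv2.resize(D["wrist"]["frame"][0:290,110:400,::-1],None,fx=2,fy=2,interpolation=cv2.INTER_CUBIC))
```

```text
8.575 [0.57073208 0.04809934 0.03367942] 0.04340587240228162 [-1.36785352 -0.2098644   2.24048389] [9.98269014e-01 5.88107169e-02 5.24334115e-04]
```

View pics/wf.png

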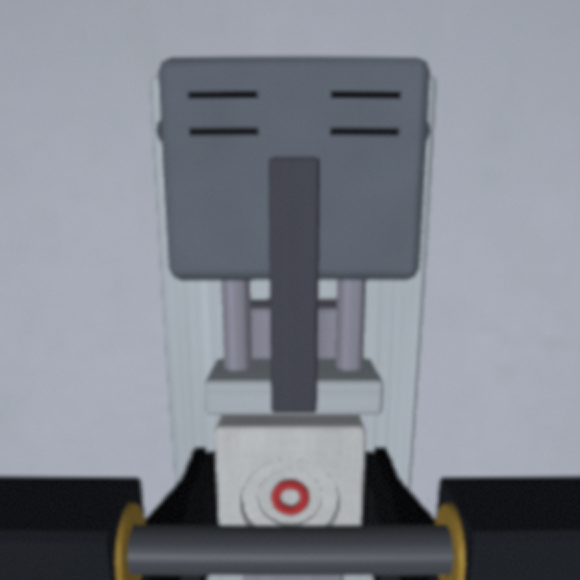

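>>> play_rows --moves '[[[0.2,0,0],[0,0,0],3.8],[[0.4,0,0],[0,0,0],3.8],[[0.6,0,0],[0,0,0],3.8],[[0.8,0,0],[0,0,0],3.8],[[1.0,0,0],[0,0,0],3.8],[[1.1,0,0],[0,0,0],3.8],[[1.2,0,0],[0,0,0],3.8],[[1.2,0,0],[0,0,0],3.8]]'

```text
time: 9.57
ee_pos: [0.5813, 0.0487, 0.0337]
eef_rot: [1.0, 0.029, -0.001, 0.0]
ft_force: [-10.1, -0.6, 11.2]
width: 0.0437
```

Run:
```python
from h import *
from bench import *
D=snap(["wrist"],"g")
st=read_state();p=st["ee_pos"];print(st["time"],p,st["width"],st["ft_force"],st["torque"],R.from_quat(st["eef_rot"]).as_matrix()[:,0])
cv2.imwrite("pics/wg.png",cv2.resize(D["wrist"]["frame"][0:290,110:400,::-1],None,fx=2,fy=2,interpolation=cv2.INTER_CUBIC))
```

```text
9.625 [0.58127607 0.04866084 0.03363599] 0.04384399415564737 [-10.608165    -0.44151298  10.68668879] [-1.59190849e-01  2.36505088e+00 -1.98154765e-03] [ 0.99825919  0.05890803 -0.00290347]
```

View pics/wg.png

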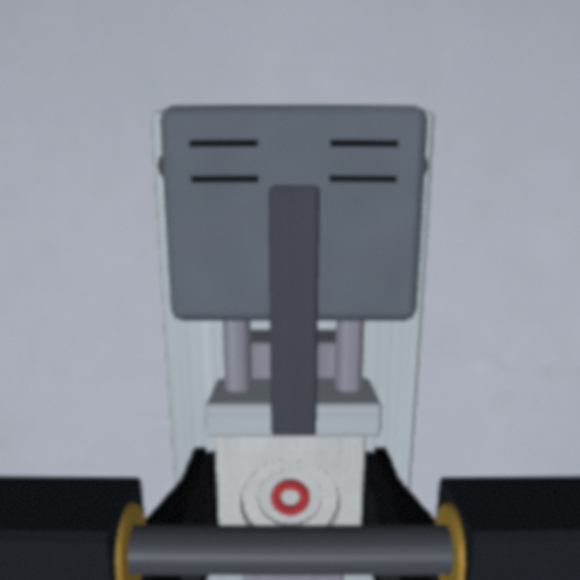

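>>> play_rows --moves '[[[0.1,0,-0.02],[0,0,0],3.8],[[0.2,0,-0.04],[0,0,0],3.8],[[0.3,0,-0.05],[0,0,0],3.8],[[0.4,0,-0.05],[0,0,0],3.8],[[0.5,0,-0.05],[0,0,0],3.8],[[0.6,0,-0.05],[0,0,0],3.8],[[0.6,0,-0.05],[0,0,0],3.8],[[0.6,0,-0.05],[0,0,0],3.8]]'

```text
time: 10.62
ee_pos: [0.5859, 0.0489, 0.0337]
eef_rot: [1.0, 0.029, -0.003, 0.001]
ft_force: [-15.6, -1.4, 12.4]
width: 0.0436
```

Run:
```python
from h import *
from bench import *
D=snap(["wrist","scene","side"],"h")
st=read_state();p=st["ee_pos"];print(st["time"],p,st["width"],st["ft_force"],st["torque"],R.from_quat(st["eef_rot"]).as_matrix()[:,0])
cv2.imwrite("pics/wh.png",cv2.resize(D["wrist"]["frame"][0:290,110:400,::-1],None,fx=2,fy=2,interpolation=cv2.INTER_CUBIC))
cv2.imwrite("pics/sh.png",cv2.resize(D["side"]["frame"][140:240,190:310,::-1],None,fx=6,fy=6,interpolation=cv2.INTER_CUBIC))
```

```text
10.775 [0.58591376 0.04891417 0.03364415] 0.043521411694416146 [-15.37552082  -1.35702174  12.17719482] [-0.230887    3.34795397 -0.07396019] [ 0.99824504  0.05894125 -0.00572404]
```

View pics/wh.png

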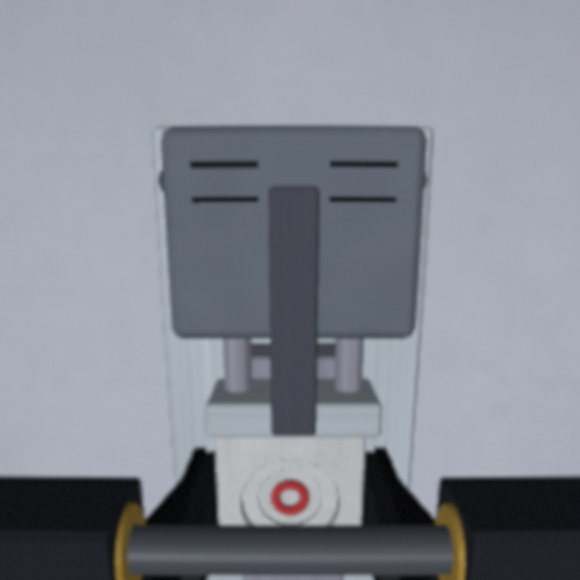

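View pics/sh.png

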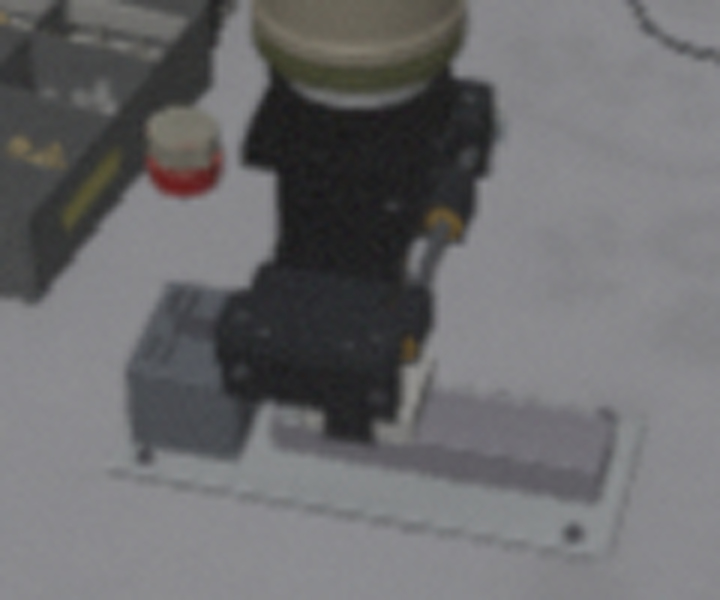

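Run:
```python
from h import *
D=pickle.load(open("d_h.pkl","rb"));c=D["wrist"]
f=lambda p,z:atz(c,np.array(p)/2+[110,0],z)
x=np.array([.9983,.0578,0])
for n,p,z in [("m1",(292,199),.056),("m2",(293,163.5),.056),("tongue",(293,185.5),.060),("fence top front",(293,435),.0565),("seal",(290,497),.046)]: print(n,(f(p,z)@x).round(4),f(p,z).round(4))
a=f((222,199),.056);b=f((363,199),.056);print((b-a)[:2])
# lateral: seal vs tongue mid
yv=np.array([-.0572,.9984,0])
print("lat seal",f((290,497),.046)@yv,"tongue",f((293.5,190),.06)@yv,"marks mid",(f((192,199),.056)+f((396,199),.056))/2@yv,"fence",(f((208,435),.0565)+f((381,435),.0565))/2@yv)
```

```text
m1 0.6737 [0.6717 0.0539 0.056 ]
m2 0.6818 [0.6798 0.0542 0.056 ]
tongue 0.6766 [0.6746 0.0539 0.06  ]
fence top front 0.613 [0.6112 0.0499 0.0565]
seal 0.5884 [0.5865 0.0493 0.046 ]
[ 0.00201977 -0.0337478 ]
lat seal 0.01562541736210039 tongue 0.015079080195756106 marks mid 0.014904400865753299 fence 0.014489497783237094
```

>>> play_rows --moves '[[[0,0,0],[0,0,0],3.8],[[0,0,0],[0,0,0],3.8],[[0,0,0],[0,0,0],3.8],[[0,0,0],[0,0,0],3.8]]'

```text
time: 11.28
ee_pos: [0.5859, 0.049, 0.0337]
eef_rot: [1.0, 0.03, -0.003, 0.001]
ft_force: [-16.3, -1.5, 12.2]
width: 0.0437
```

Travel reads about 8.8 mm, but wrist Fx is 16 N with 12 N of down-load. I'll ease the down-load so that less of the push is lost to bed friction.

>>> play_rows --moves '[[[0,0,-0.03],[0,0,0],3.8],[[0,0,-0.06],[0,0,0],3.8],[[0,0,-0.08],[0,0,0],3.8],[[0,0,-0.08],[0,0,0],3.8],[[0,0,-0.08],[0,0,0],3.8],[[0,0,-0.08],[0,0,0],3.8]]'

```text
time: 12.02
ee_pos: [0.586, 0.0489, 0.0337]
eef_rot: [1.0, 0.03, -0.003, 0.0]
ft_force: [-11.2, -1.4, 4.5]
width: 0.0437
```

Run:
```python
from h import *
from bench import *
D=snap(["wrist"],"i")
st=read_state();p=st["ee_pos"];print(st["time"],p,st["width"],st["ft_force"],st["torque"],R.from_quat(st["eef_rot"]).as_matrix()[:,0])
cv2.imwrite("pics/wi.png",cv2.resize(D["wrist"]["frame"][0:290,110:400,::-1],None,fx=2,fy=2,interpolation=cv2.INTER_CUBIC))
```

```text
12.075 [0.58603069 0.04892462 0.03372108] 0.04386765663103041 [-9.89311909 -1.46754105  3.6969606 ] [-0.09735922  2.37202802  0.02517197] [ 0.99824162  0.05902096 -0.00549496]
```

View pics/wi.png

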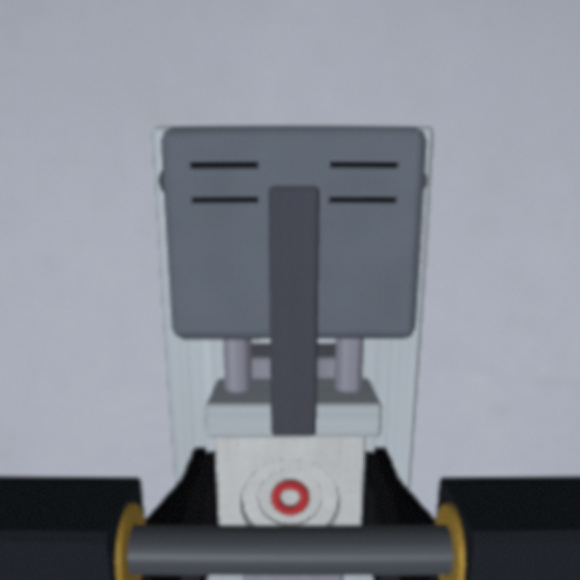

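The tongue end (row 185) is still between the marks (rows 199 and 163). The push is now about 10 N with a light down-load. I'll let it settle and then hand in.

>>> play_rows --moves '[[[0,0,0],[0,0,0],3.8],[[0,0,0],[0,0,0],3.8],[[0,0,0],[0,0,0],3.8],[[0,0,0],[0,0,0],3.8],[[0,0,0],[0,0,0],3.8]]'

```text
time: 12.7
ee_pos: [0.586, 0.049, 0.0337]
eef_rot: [1.0, 0.03, -0.003, 0.0]
ft_force: [-10.6, -1.2, 2.7]
width: 0.0438
```

Run:
```python
from bench import *
st=read_state();print(st["time"],st["ee_pos"],st["ft_force"],st["width"]);print(close_job())
```

```text
12.7 [0.58602026 0.04896003 0.03373341] [-10.62904866  -1.2275955    2.69536367] 0.04378586143158172
the job is handed in; nothing more can be done
None
```

The seal block is flat on the bed rail, seal side up, pressed squarely against the fence and still gripped. I handed the job in at 12.7 s of the 48 s allowed.

- **Tongue:** its end stood between the two marks in the last wrist picture, with fence travel of about 9 mm.
- **Push:** the wrist read a steady push of about 10.6 N, plus about 2.7 N pressing down on the bed. It had read about 16 N before I eased the downward load, most of that being friction on the bed.
- **Position:** the block is centred on the fence to about 1 mm and square to within about 0.01 rad. The tool height puts its underside on the bed top (30 mm).
- **Bystanders:** I never went near the tape roll, grease pot or nest cylinder, and felt no unexpected contact. I did not measure their positions again at the end.
- **Disagreements:** the first jig and block positions differed between cameras by a few mm. I used the wrist camera's close-up values. No check failed.

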